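# Set and hold the photo stand's telescopic leg at its length mark

### The job

The telescopic leg of the tabletop photo stand lies in its plywood setting cradle. Swing the steel keeper bar fully shut over the tube, past its click and home against the catch post; then draw the sprung leg out until its foot bar is in line with the brass pointer and, holding it there, slide the long cam lever fully in against the collar. Finish while still holding the leg at the mark with the fingers: do not let go, and leave the other things on the board alone.

Things in the scene. Friction and masses are not known exactly. Their poses are not given: they have to be found in the camera images.
- cradle: Fixed plywood board 430x245x12 mm on the table, the fixture's base. Origin: on the table, under the leg axis, at the tube's collar end. x: the way the leg is drawn out; y: to the lever side; z up. Leg axis 40 mm up at y=0. Board x -210..220, y -90..155 mm. Tube (28 mm) x -207..-10; collar x -26..10, y +-22, top 65; catch post x -103..-89, y 27..43, top 72.
- keeper (a joint): Keeper bar angle, rad. 0 = shut, along cradle +y, against the catch post; grows to 1.3 as it swings open level about the upright pivot at cradle (-110,-45) mm, when it points along (-sin q, cos q). Starts 0.7..1.1, stays where left (0.4 N at the knob). A sprung detent lies at 0.22..0.04 rad (about 2 N at the knob); below that it is in.
- keeper_knob (a point): Middle of the upright black knob near the keeper bar's free end, 105 mm from the pivot: cylinder 16 mm across, 79 to 113 mm above the table (this point at 96). The steel bar below is 18 mm wide, 61 to 71 mm up, and ends 10 mm past the knob. Push or pinch the knob from above.
- leg (a joint): How far the leg is drawn out along cradle x, m: 0 (fully in, at the start) to 0.125. An inner spring always draws it back in, about 1 N at 0, 4 N at 0.1 m, also when the lever is closed: it must be held.
- leg_foot: L-shaped foot on the leg's end: upright grey plate 10 mm thick along x, y -45..+150 mm from this origin, 18 to 50 mm above the table. Origin: on the leg axis (40 mm up), in the plate's mid-plane; axes as the cradle's; at cradle x 50 mm when fully in. The long arm on the lever side is free on both faces, to be pushed or pinched; it passes below the lever bar.
- lever (a joint): Cam lever, m: 0 = closed (slid fully in along cradle -y, firm stop), 0.045 = fully open. Starts at 0.036..0.044, stays where it is left (friction 1.5 N).
- lever_bar (a point): Middle of the cam lever's dark steel bar: 205 mm long along cradle x (-27..178 mm), 12 mm wide, 55 to 69 mm above the table (this point at 62). Its centre line is at cradle y = 30 mm + joint value. Guide rods join it to the collar at x -18 and 3. A finger beyond it, against the foot plate's collar-side face, can slide along the plate and push the bar in.
- mark: Small brass pointer on the board beside the foot's short arm (cradle y -68 mm), at cradle x 100..150 mm, fixed during the job. Blade 3 mm thick, top 36 mm above the table: the foot plate's mid-plane must come to the blade's, the same cradle x. Origin: in the blade's plane, 12 mm above the table; axes as the cradle's.

How it is judged:
By the outcome, as a careful person would: the job done as asked, in the order asked, and still so for the second after the job is handed in, while the arm keeps its last pose, push and grip.
It also fails if it takes over 48 s, if anything falls off the work surface, if the arm or the gripper's body presses on something with over 40 N, if the wrist force passes 120 N, or if a joint passes its speed limit or range.

### The arm

A 6-joint arm with a two-finger parallel gripper is mounted at the origin on the work surface. World frame = base frame: x ahead of the robot, y to its left, z up, the work surface at z = 0. Lengths are in mm, angles in degrees, forces in N, time in s.
With the tool pointing down it reaches from about 250 to 775 mm from the base axis. Payload 8.9 kg.
Tool frame: the origin (TCP) lies midway between the tips of the shut fingers; the grasp point (between the pads) lies 19 mm behind it (arm.grip_point_offset is the distance from the TCP to the grasp point, in mm); z points along the fingers, y is the direction in which the jaws open and shut (so a half turn about z gives the same grasp; the last joint's range is limited). The gripper opens to 85 mm and grips with 20 to 120 N. Pads are 22 mm wide; open, the fingers measure 114 mm over their backs; the gripper's body (76 mm by 85 mm) begins 54 mm behind the grasp point. The pads swing forward as they close: fully open they stand 13 mm farther back than shut.
Start: joints at [60.43, 16.656, -8.789, 64.555, 0, 82.019], TCP at [193.166, 488.171, 231.305] pointing down, gripper open.
Joint ranges: [-144.48, 144.48], [-52.06, 99.96], [-74.48, 78.29], [-112.23, 115.85], [-86.99, 84.42], [-180, 180]. Speed limits (degrees/s): [127.2, 127.2, 159.86, 180, 180, 180].

### API

Orientations are given as [roll, pitch, yaw] about the fixed x, y, z axes, in that order (R = Rz(yaw) Ry(pitch) Rx(roll)).
In Python, from cell import arm gives the robot as it stands.
- The arm moves only by the tool drive_tool, never from a script. Its argument "rows" is one flat list of numbers, 7 for each row, row after row: the shift along the world's x, y, z in cm, then the turn, a rotation vector about the world's x, y, z in rad, then the opening, from 0 (shut) to 1 (fully open). A call has 1 to 12 rows; each row is the pose to reach, as a shift and turn from the pose measured when the call began; what a row does not reach only later rows make up. A row lasts 1/10 s, in which the tool goes at most 50 mm and 8.59 degrees, less where a joint would pass 70% of its speed; a pose out of reach is approached as far as the arm can. A call with a gripper value outside its range is refused whole. The fingers move at their own pace and stop on an object; the grip force is fixed at half the most. Time passes only in rows, so rows that repeat a pose let the fingers close. It gives the time, the measured TCP pose, the force and the opening at its end, in the units of the state.
- arm.observe(): the state, without advancing time (a new reading comes with each control period).
- arm.get_image(name): name is "side" or "top" or "wrist"; returns a dict with "color" (480x640x3 uint8, red, green, blue), "z_map" (480x640 float32, mm along the optical axis (not along the pixel's ray), 0 where there is no reading), "fx", "fy", "cx", "cy" (pixels), "cam_to_world" (4x4, takes a point from camera to world coordinates); the wrist camera has in their place "tool_from_camera" (4x4, takes a point from camera to tool coordinates, whose origin is the TCP and whose axes are the flange's). Camera axes: x right, y up, looking along -z (the intrinsics and any distortion apply to the point x, -y, -z); pixel columns grow to the right and rows downward; lengths in mm; the calibration is good to about 2 mm. The wrist camera is an equidistant fisheye: a pixel r from the principal point sees the ray r / f radians off the axis. A picture is of the moment at which its call begins: read the wrist's pose just before it.
- arm.hand_in(): hands the job in, once; it reports no verdict.
The state is a dict: "clock": time; "qpos": joint angles; "dq": joint speeds; "joint_efforts": joint torques, N m; "position": TCP position; "eef_rot": TCP orientation; "force": force on the tool from outside, world axes, zero at the start; "torque": the same for the moment, N m; "gripper_width": opening from 0.0 (shut) to 1.0 (fully open).
Only numpy, scipy, OpenCV 4.12 (cv2) and the standard library are available. Lean on these libraries where they do the work, as an engineer would, in place of code of your own. Each camera call takes 0.05 s, during which the arm holds its last target.

## Working session

There is one attempt and no reset: what is moved stays moved. The work goes in short steps, Python scripts to look and compute and a tool call to move; the robot and the scene stay as the last step left them, time stands still between calls to the robot, and variables do not carry over. Pictures are saved under pics/ and viewed, and the job is handed in when it is done.

Besides the shell and the picture viewer there is one more tool, called after "Call:" by a JSON object that holds its "name" and its "arguments". drive_tool: Moves the arm, as the interface text tells. Its arguments: {"type":"object","properties":{"rows":{"type":"array"}},"required":["rows"]}

```bash
mkdir -p pics; ls; cat > h.py <<'E'
from cell import arm
import numpy as np, cv2
def snap(n,f):
    im=arm.get_image(n); cv2.imwrite('pics/'+f,im['color'][:,:,::-1]); np.savez('pics/'+f+'.npz',**{k:np.array(v) for k,v in im.items()}); return im
def cloud(im):
    z=im['z_map']; v,u=np.mgrid[0:480,0:640]
    P=np.stack([(u-im['cx'])/im['fx']*z,-(v-im['cy'])/im['fy']*z,-z,np.ones_like(z)],-1)
    W=P@np.array(im['cam_to_world']).T
    W=W[...,:3]; W[z<=0]=np.nan
    return W
E
python3 - <<'E'
from h import *
print(arm.observe())
for n in('top','side'):
    im=snap(n,n+'0.png'); print(n,im['fx'],im['cx'],im['cy'],np.round(im['cam_to_world'],3))
E
```

```text
pics
{'clock': 0.0, 'qpos': array([ 6.04293062e+01,  1.66882212e+01, -8.83130648e+00,  6.45559523e+01,
        1.91624738e-03,  8.20212292e+01]), 'dq': array([-0.00155199,  0.00865028,  0.0419583 , -0.10030426, -0.0567012 ,
       -0.04793358]), 'joint_efforts': array([ 2.94183366e-03, -5.37148082e+01,  3.31366754e+01,  1.61290169e-02,
       -9.43187911e-05, -7.43892372e-06]), 'position': array([192.93823707, 487.78077025, 230.73718518]), 'eef_rot': array([-1.79925517e+02, -1.23747759e-02,  1.58408068e+02]), 'force': array([ 0.2955408 , -0.17564516, -0.06435765]), 'torque': array([ 0.01276418, -0.03863155, -0.03223767]), 'gripper_width': 1.001530483012122}
top 490.45250988514204 318.00542948837074 233.8203353298373 [[-2.00000e-02  9.87000e-01 -1.57000e-01  4.87277e+02]
 [-1.00000e+00 -2.10000e-02 -1.00000e-03  3.88040e+01]
 [-4.00000e-03  1.57000e-01  9.88000e-01  7.09053e+02]
 [ 0.00000e+00  0.00000e+00  0.00000e+00  1.00000e+00]]
side 563.1886253352171 314.1005669715272 246.34426592403722 [[-9.71000e-01  1.54000e-01 -1.82000e-01  4.84895e+02]
 [-2.38000e-01 -5.95000e-01  7.68000e-01  5.44668e+02]
 [ 1.00000e-02  7.89000e-01  6.14000e-01  4.87293e+02]
 [ 0.00000e+00  0.00000e+00  0.00000e+00  1.00000e+00]]
```

View pics/top0.png

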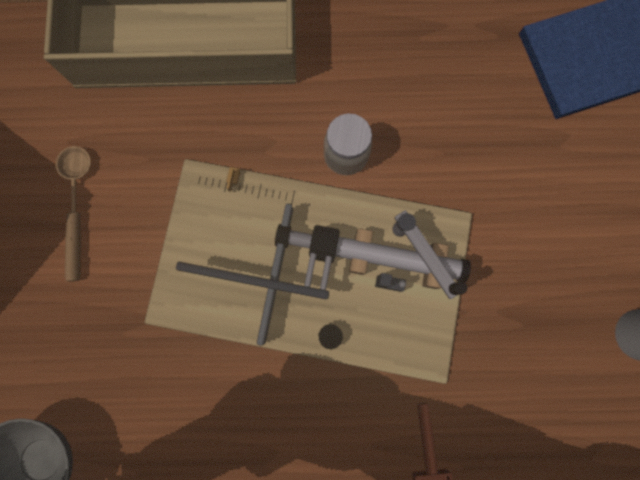

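View pics/side0.png

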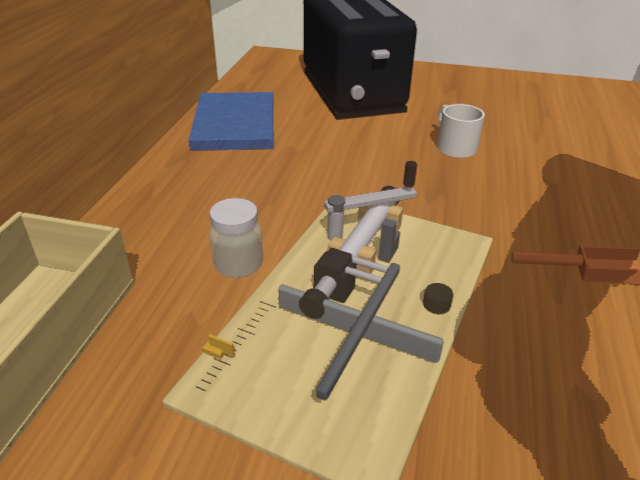

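The top view shows the board with corners at about (184,160), (472,212), (447,382) and (147,323). The knob is near (456,288), the lever bar runs (180,266)-(326,294), the pointer is at (233,179), and a loose black cap sits at (330,337). Next I fit the cradle pose.

```bash
cat >> h.py <<'E'
def load(f):
    d=np.load('pics/'+f+'.npz'); return {k:d[k] for k in d}
def proj(im,W):
    M=np.linalg.inv(np.array(im['cam_to_world'])); W=np.atleast_2d(W)
    p=W@M[:3,:3].T+M[:3,3]
    return np.stack([im['cx']+im['fx']*p[:,0]/-p[:,2], im['cy']+im['fy']*p[:,1]/p[:,2]],1)
def onplane(im,uv,z):
    M=np.array(im['cam_to_world']); d=np.array([(uv[0]-im['cx'])/im['fx'],-(uv[1]-im['cy'])/im['fy'],-1]); r=M[:3,:3]@d
    return M[:3,3]+r*(z-M[2,3])/r[2]
E
python3 - <<'E'
from h import *
from scipy.optimize import least_squares
im=load('top0.png'); W=cloud(im)
px=[(184,160),(472,212),(447,382),(147,323)]
# refine corners by depth: points with z within 8..16
Q=np.array([onplane(im,p,12)[:2] for p in px]); C=np.array([(220,-90),(-210,-90),(-210,155),(220,155)],float)
print(Q)
def f(p):
    c,s=np.cos(p[2]),np.sin(p[2]); return (C@np.array([[c,s],[-s,c]])+p[:2]-Q).ravel()
r=least_squares(f,[500,0,1.5]);print(r.x[:2],np.degrees(r.x[2]),r.fun.round(1))
# depth z checks
for n,u in dict(bar=(228,275),knob=(456,288),board=(200,300),collar=(323,240),foot=(265,330),post=(400,283)).items():
    print(n,W[u[1],u[0]].round(1))
h=W[...,2]
# mask-based fit
m=((h>7)&(h<17)).astype(np.uint8); 
p=W[(m>0)]; p=p[(abs(p[:,0]-r.x[0])<350)&(abs(p[:,1]-r.x[1])<300)]
c,s=np.cos(r.x[2]),np.sin(r.x[2]); L=(p[:,:2]-r.x[:2])@np.array([[c,-s],[s,c]])
k=(abs(L[:,0]-5)<235)&(abs(L[:,1]-32)<140)
print(np.percentile(L[k],[0.2,1,99,99.8],axis=0), p[k][:,2].mean())
rect=cv2.minAreaRect(p[k][:,:2].astype(np.float32)); print(rect)
E
```

```text
[[ 712.5593338   235.03149346]
 [ 625.37246763 -183.98207447]
 [ 388.60335241 -133.20506297]
 [ 476.66649599  281.56246097]]
[581.58865839  38.30467378] 78.18777055127659 [ 2.2  0.2  1.3 -1.7 -1.7 -2.3 -1.8  3.8]
bar [536.9 157.7  70.8]
knob [ 512.3 -125.9  112.9]
board [507.1 208.1  10.8]
collar [581.3  33.   64.5]
foot [465.  112.   50.8]
post [522.6 -67.4  59. ]
[[-207.57531431  -89.69553511]
 [-203.94625037  -87.40848551]
 [ 216.31970188  152.50763568]
 [ 219.3534131   154.35304061]] 11.842590952013737
((551.42724609375, 50.54667663574219), (430.3984069824219, 245.4253692626953), 77.83392333984375)
```

```bash
python3 - <<'E'
from h import *
o=np.array([581.9,38.6]); a=np.radians(78.0); c,s=np.cos(a),np.sin(a); R=np.array([[c,-s],[s,c]])
for n in('top','side'):
    im=load(n+'0.png'); W=cloud(im).reshape(-1,3); col=im['color'].reshape(-1,3).astype(int)
    k=np.isfinite(W[:,0]); W=W[k]; col=col[k]; L=np.c_[(W[:,:2]-o)@R,W[:,2]]
    def st(nm,k):
        q=L[k]; 
        if len(q)<5: print(nm,len(q)); return
        print(n,nm,len(q),'min',np.percentile(q,2,axis=0).round(1),'max',np.percentile(q,98,axis=0).round(1),'med',np.median(q,axis=0).round(1))
    inb=(abs(L[:,0]-5)<230)&(abs(L[:,1]-32)<135)
    st('footarm',(L[:,0]>30)&(L[:,0]<75)&(L[:,1]>90)&(L[:,1]<160)&(L[:,2]>45)&(L[:,2]<56))
    st('footshort',(L[:,0]>30)&(L[:,0]<75)&(L[:,1]<-20)&(L[:,1]>-60)&(L[:,2]>45)&(L[:,2]<56))
    st('bar',(L[:,0]>-40)&(L[:,0]<190)&(L[:,1]>40)&(L[:,1]<100)&(L[:,2]>66)&(L[:,2]<75))
    st('collar',(L[:,0]>-40)&(L[:,0]<30)&(abs(L[:,1])<30)&(L[:,2]>61)&(L[:,2]<69))
    st('knob',(L[:,0]<-100)&(L[:,0]>-260)&(abs(L[:,1])<90)&(L[:,2]>108)&(L[:,2]<120))
    st('markbrass',(L[:,0]>90)&(L[:,0]<165)&(L[:,1]<-45)&(L[:,1]>-90)&(L[:,2]>28)&(L[:,2]<40))
    br=(col[:,0]-col[:,2]>70 if n=='top' else col[:,0]-col[:,2]>90)
    st('brasscol',(L[:,0]>90)&(L[:,0]<165)&(L[:,1]<-45)&(L[:,1]>-90)&(L[:,2]>15)&(L[:,2]<40))
    st('cap',(L[:,0]>-80)&(L[:,0]<30)&(L[:,1]>90)&(L[:,1]<150)&(L[:,2]>20)&(L[:,2]<50))
    st('board',inb&(L[:,2]>7)&(L[:,2]<17))
im=load('top0.png');cv2.imwrite('pics/mk.png',cv2.resize(im['color'][140:230,170:320,::-1],None,fx=5,fy=5,interpolation=2))
im=load('side0.png');cv2.imwrite('pics/mk2.png',cv2.resize(im['color'][280:420,160:320,::-1],None,fx=4,fy=4,interpolation=2))
E
```

```text
top footarm 345 min [45.8 91.5 45.9] max [ 55.4 147.9  51.9] med [ 50.4 120.1  49.4]
top footshort 126 min [ 45.3 -44.1  45.6] max [ 54.8 -20.8  52.3] med [ 49.8 -32.2  49.2]
top bar 1424 min [-22.   53.7  66.2] max [172.8  74.1  70.9] med [70.8 68.3 68.4]
top collar 689 min [-24.5 -13.8  61.9] max [ 9.2 28.4 67.1] med [-7.7  3.  64.7]
top knob 138 min [-188.3   24.6  108.9] max [-174.6   38.6  114.9] med [-181.    31.9  112.6]
top markbrass 72 min [139.1 -82.2  28.7] max [142.7 -52.7  37.9] med [140.4 -67.2  35. ]
top brasscol 233 min [130.6 -87.4  15.4] max [148.5 -52.7  37.2] med [139.7 -72.2  22.7]
top cap 490 min [-53.9 106.7  30.8] max [-24.6 136.4  36.1] med [-39.3 121.7  33.7]
top board 41188 min [-200.2  -84.9    9.3] max [212.3 150.9  14.3] med [19.4 48.7 11.8]
side footarm 535 min [48.4 91.4 45.2] max [ 58.3 149.1  51.8] med [ 55.1 121.2  49.7]
side footshort 158 min [ 48.7 -42.8  45.3] max [ 57.8 -20.4  51.8] med [ 54.8 -31.6  49.9]
side bar 1788 min [-17.5  49.6  66.2] max [178.   75.1  70.9] med [93.5 69.8 69.3]
side collar 646 min [-21.4 -12.7  61.6] max [12.3 28.8 67.2] med [-2.3  5.2 65.4]
side knob 91 min [-186.2   25.9  108.1] max [-171.7   39.9  114.7] med [-177.1   33.2  112.9]
side markbrass 193 min [141.  -81.4  28.1] max [145.4 -51.7  37.8] med [144. -66.  34.]
side brasscol 504 min [141.3 -86.   15.6] max [151.5 -51.7  37.3] med [144.7 -69.1  24.1]
side cap 665 min [-51.9 107.6  20.9] max [-20.6 138.7  36.1] med [-31.1 123.5  34. ]
side board 42730 min [-183.4  -83.    10.6] max [220.  152.4  14.4] med [112.   56.3  12.7]
```

```bash
python3 -c "
import cell,inspect;print([x for x in dir(cell.arm) if not x.startswith('_')])"
```

```text
['MotionError', 'get_image', 'grip_point_offset', 'hand_in', 'observe']
```

Both cameras put the foot plate at x≈50 and the mark at about 140.5, so the draw is about 90 mm. The bar's centre line is at y≈70 and the keeper is at q≈0.74. I'll move to the keeper first, with the fingers shut and the jaw axis along cradle x.

Call:
{"name": "drive_tool", "arguments": {"rows": [4,-4,0,0,0,0.08,0,6,-9,0,0,0,0.168,0,8,-13.5,0,0,0,0.168,0,10.5,-18,0,0,0,0.168,0,13,-22.5,0,0,0,0.168,0,15,-27,0,0,0,0.168,0,17.5,-31.5,0,0,0,0.168,0,20,-36,0,0,0,0.168,0,22,-40.5,0,0,0,0.168,0,24,-45,0,0,0,0.168,0,26,-50,0,0,0,0.168,0,28,-54.5,0,0,0,0.168,0]}}

```text
clock: 1.3
position: [466.8, -44.7, 230.7]
eef_rot: [-179.9, -0.0, 168.0]
force: [0.7, 0.8, -0.3]
gripper_width: -0.003
```

```bash
cat >> h.py <<'E'
o=np.array([581.9,38.6]); A=np.radians(78.0); R2=np.array([[np.cos(A),-np.sin(A)],[np.sin(A),np.cos(A)]])
def w(x,y): return o+R2@np.array([x,y])
def where():
    s=arm.observe(); p=s['position']; f=s['force']
    print('t',round(s['clock'],2),'W',p.round(1),'rot',s['eef_rot'].round(2),'cr',((p[:2]-o)@R2).round(1),'Fcr',(f[:2]@R2).round(1),f[2].round(1),'g',round(s['gripper_width'],3)); return s
def to(x,y,z):
    p=arm.observe()['position']; d=np.r_[w(x,y),z]-p; print((x,y,z),'shift cm',(d/10).round(2))
E
python3 - <<'E'
from h import *
where(); to(-218,28,150); to(-218,28,86)
E
```

```text
t 1.3 W [466.8 -44.7 230.7] rot [-1.7994e+02 -2.0000e-02  1.6802e+02] cr [-105.4   95.2] Fcr [ 0.9 -0.5] -0.3 g -0.003
(-218, 28, 150) shift cm [  4.24 -12.41  -8.07]
(-218, 28, 86) shift cm [  4.24 -12.41 -14.47]
```

Call:
{"name": "drive_tool", "arguments": {"rows": [1.4,-4.1,0,0,0,0,0,2.8,-8.2,0,0,0,0,0,4.2,-12.4,-3,0,0,0,0,4.2,-12.4,-6.5,0,0,0,0,4.2,-12.4,-10,0,0,0,0,4.2,-12.4,-10,0,0,0,0]}}

```text
clock: 1.9
position: [505.5, -167.6, 126.4]
eef_rot: [179.9, -0.5, 168.0]
force: [-1.1, 1.3, -0.1]
gripper_width: 0.001
```

```bash
python3 - <<'E'
from h import *
where(); to(-218,28,86); to(-205,30,86)
snap('top','top1.png'); snap('side','side1.png')
E
```

```text
t 1.9 W [ 505.5 -167.6  126.4] rot [179.94  -0.49 167.97] cr [-217.6   31.8] Fcr [1.  1.4] -0.1 g 0.001
(-218, 28, 86) shift cm [ 0.37 -0.12 -4.04]
(-205, 30, 86) shift cm [ 0.44  1.19 -4.04]
```

View pics/side1.png

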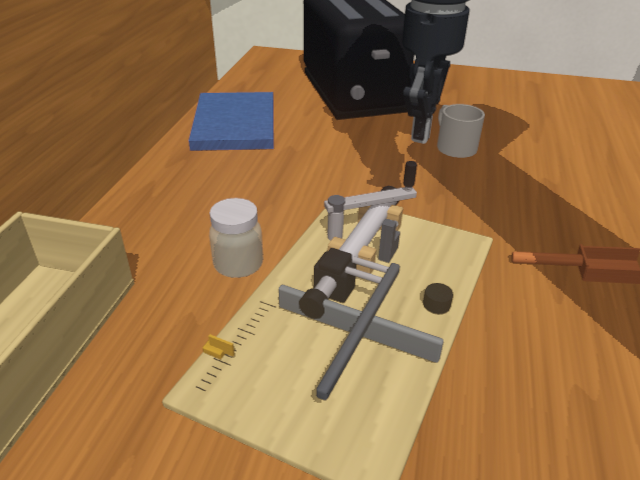

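View pics/top1.png

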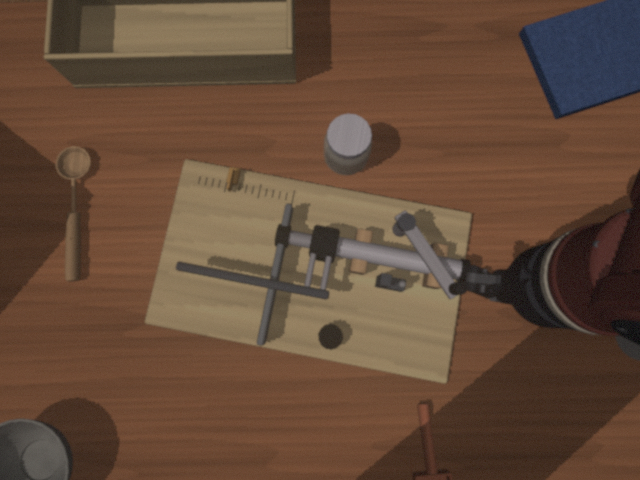

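```bash
python3 - <<'E'
from h import *
p=arm.observe()['position']
for q in (.74,.65,.55,.45,.35,.25,.18,.1,.05,0,-.03):
    x=-110-105*np.sin(q)-22; y=-45+105*np.cos(q)
    print(q,round(x,1),round(y,1),((np.r_[w(x,y),86]-p)/10).round(2))
E
```

```text
0.74 -202.8 32.5 [-0.06  1.55 -4.5 ]
0.65 -195.5 38.6 [-0.5   2.38 -4.5 ]
0.55 -186.9 44.5 [-0.9   3.35 -4.5 ]
0.45 -177.7 49.5 [-1.2   4.36 -4.5 ]
0.35 -168.0 53.6 [-1.4   5.39 -4.5 ]
0.25 -158.0 56.7 [-1.49  6.43 -4.5 ]
0.18 -150.8 58.3 [-1.5   7.17 -4.5 ]
0.1 -142.5 59.5 [-1.44  8.01 -4.5 ]
0.05 -137.2 59.9 [-1.37  8.53 -4.5 ]
0 -132.0 60.0 [-1.27  9.04 -4.5 ]
-0.03 -128.9 60.0 [-1.2   9.35 -4.5 ]
```

Call:
{"name": "drive_tool", "arguments": {"rows": [0.2,-0.3,-2.5,0,0,0,0,0.2,-0.3,-4.5,0,0,0,0,0.2,-0.3,-4.5,0,0,0,0,-0.1,1.5,-4.5,0,0,0,0,-0.5,2.4,-4.5,0,0,0,0,-0.9,3.4,-4.5,0,0,0,0,-1.2,4.4,-4.5,0,0,0,0,-1.4,5.4,-4.5,0,0,0,0,-1.4,5.4,-4.5,0,0,0,0]}}

```text
clock: 2.9
position: [494.2, -113.0, 86.2]
eef_rot: [-180.0, -0.1, 168.1]
force: [-0.7, -0.3, -0.4]
gripper_width: -0.001
```

```bash
python3 - <<'E'
from h import *
where()
snap('top','top2.png'); snap('side','side2.png'); where()
p=arm.observe()['position']
for q in (.35,.25,.18,.1,.05,0,-.03):
    x=-110-105*np.sin(q)-22; y=-45+105*np.cos(q)
    print(q,round(x,1),round(y,1),((np.r_[w(x,y),86]-p)/10).round(2))
E
```

```text
t 2.9 W [ 494.2 -113.    86.2] rot [-1.7999e+02 -1.0000e-01  1.6810e+02] cr [-166.5   54.3] Fcr [-0.4  0.6] -0.4 g -0.001
t 3.0 W [ 494.8 -114.3   86.1] rot [-1.7996e+02 -7.0000e-02  1.6806e+02] cr [-167.6   53.4] Fcr [-0.2 -0.1] -0.1 g -0.003
0.35 -168.0 53.6 [-0.03 -0.03 -0.01]
0.25 -158.0 56.7 [-0.12  1.01 -0.01]
0.18 -150.8 58.3 [-0.13  1.75 -0.01]
0.1 -142.5 59.5 [-0.07  2.58 -0.01]
0.05 -137.2 59.9 [ 0.    3.1  -0.01]
0 -132.0 60.0 [ 0.1   3.62 -0.01]
-0.03 -128.9 60.0 [ 0.17  3.93 -0.01]
```

View pics/side2.png

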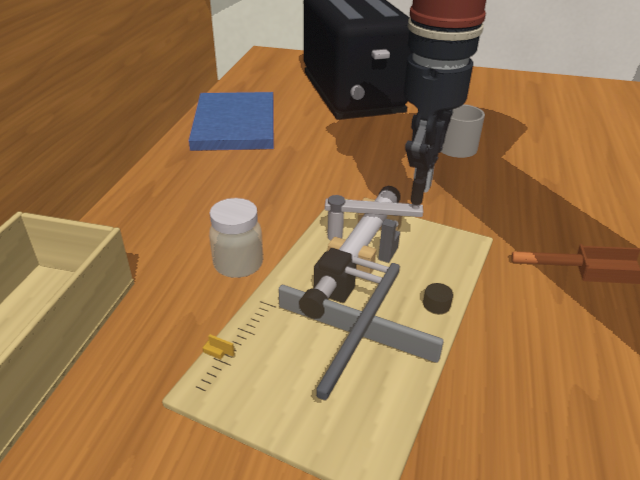

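View pics/top2.png

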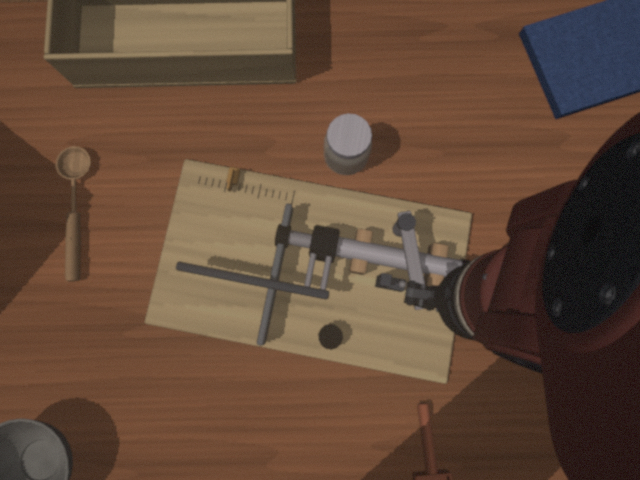

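The keeper follows the fingers and is now at roughly 0.3 rad. I'll push on through the click to the post.

Call:
{"name": "drive_tool", "arguments": {"rows": [-0.1,1,0,0,0,0,0,-0.1,1.8,0,0,0,0,0,-0.1,2.2,0,0,0,0,0,-0.1,2.6,0,0,0,0,0,0,3.1,0,0,0,0,0,0.1,3.5,0,0,0,0,0,0.15,3.8,0,0,0,0,0,0.15,3.8,0,0,0,0,0]}}

```text
clock: 3.8
position: [496.5, -76.1, 86.2]
eef_rot: [-179.9, -0.1, 168.1]
force: [0.2, -0.9, 0.9]
gripper_width: 0.0
```

```bash
python3 - <<'E'
from h import *
where()
snap('top','top3.png'); snap('side','side3.png'); where()
E
```

```text
t 3.8 W [496.5 -76.1  86.2] rot [-1.7995e+02 -5.0000e-02  1.6809e+02] cr [-129.9   59.7] Fcr [-0.8 -0.4] 0.9 g 0.0
t 3.9 W [496.4 -76.1  86.2] rot [-1.7998e+02 -5.0000e-02  1.6807e+02] cr [-130.    59.8] Fcr [-0.5  0.4] 0.2 g -0.0
```

View pics/top3.png

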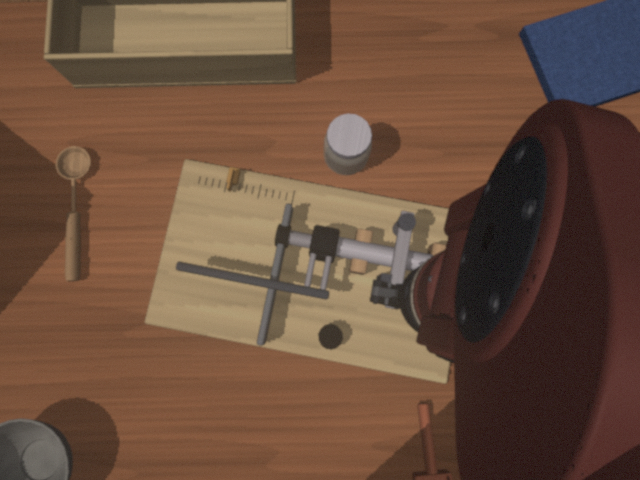

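No stop force yet, so I keep pressing in small steps.

Call:
{"name": "drive_tool", "arguments": {"rows": [0.04,0.2,0,0,0,0,0,0.06,0.3,0,0,0,0,0,0.08,0.4,0,0,0,0,0,0.08,0.4,0,0,0,0,0]}}

```text
clock: 4.3
position: [496.6, -75.2, 86.3]
eef_rot: [-179.6, -0.1, 168.0]
force: [-4.9, -16.3, 0.1]
gripper_width: -0.001
```

```bash
python3 - <<'E'
from h import *
where()
E
```

```text
t 4.3 W [496.6 -75.2  86.3] rot [-1.7961e+02 -7.0000e-02  1.6795e+02] cr [-129.1   59.8] Fcr [-17.    1.4] 0.1 g -0.001
```

It met a firm stop at 17 N. I back off, rise, and check.

Call:
{"name": "drive_tool", "arguments": {"rows": [-0.2,-1,0,0,0,0,0,-0.6,-3,0,0,0,0,0,-0.6,-3,3,0,0,0,0,-0.6,-3,7,0,0,0,0,-3,-3,11,0,0,0,0,-7,-2,13,0,0,0,0.3,-11,0,13,0,0,0,0.4,-14,3,13,0,0,0,0.4,-16,7,13,0,0,0,0.4,-16,11,13,0,0,0,0.4,-16,11,13,0,0,0,0.4]}}

```text
clock: 5.4
position: [335.7, 38.3, 216.6]
eef_rot: [-179.7, -0.0, 168.2]
force: [0.6, -1.1, 0.9]
gripper_width: 0.4
```

```bash
python3 - <<'E'
from h import *
where()
im=snap('top','top4.png'); snap('side','side4.png'); where()
for n in('top','side'):
    im=load(n+'4.png');W=cloud(im).reshape(-1,3);L=np.c_[(W[:,:2]-o)@R2,W[:,2]]
    k=(L[:,0]>-150)&(L[:,0]<-80)&(L[:,1]>30)&(L[:,1]<90)&(L[:,2]>108)&(L[:,2]<118); print(n,k.sum(),np.percentile(L[k],[3,50,97],axis=0).round(1))
    k=(L[:,0]>-150)&(L[:,0]<-80)&(L[:,1]>-20)&(L[:,1]<40)&(L[:,2]>67)&(L[:,2]<75);q=L[k]
    for a in range(-20,40,12):
        kk=(q[:,1]>a)&(q[:,1]<a+12);print(a,q[kk].mean(0).round(1))
E
```

```text
t 5.4 W [335.7  38.3 216.6] rot [-1.7971e+02 -3.0000e-02  1.6825e+02] cr [-51.4 240.7] Fcr [-0.9 -0.9] 0.9 g 0.4
t 5.5 W [336.7  35.4 216.5] rot [-1.7962e+02 -3.0000e-02  1.6812e+02] cr [-54.1 239.2] Fcr [ 0.5 -0.2] 0.1 g 0.402
top 134 [[-115.8   53.7  110. ]
 [-108.6   60.5  112.6]
 [-102.6   66.8  114.6]]
-20 [-109.2  -13.8   70.7]
-8 [-109.2   -2.    70.6]
4 [-109.2   10.1   70.7]
16 [-108.8   22.2   70.6]
28 [-103.1   34.    71.3]
side 112 [[-113.2   54.4  108.3]
 [-104.2   61.8  113.1]
 [ -99.7   68.1  114.6]]
-20 [-104.9  -13.9   70.9]
-8 [-105.4   -2.    71.2]
4 [-105.3   10.    70.9]
16 [-104.8   21.9   71.1]
28 [-98.3  34.1  71.6]
```

View pics/side4.png

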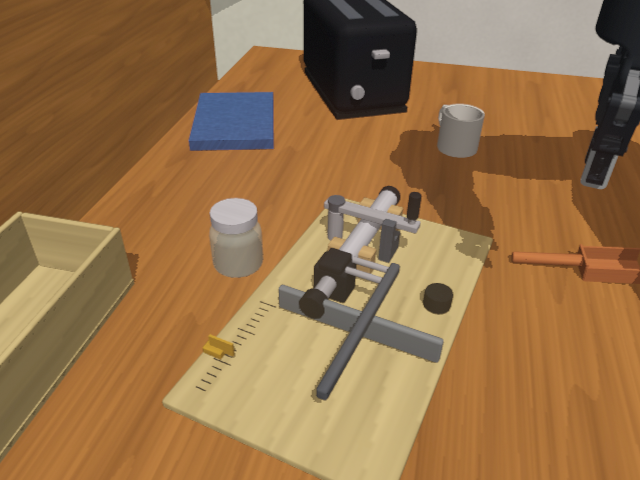

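View pics/top4.png

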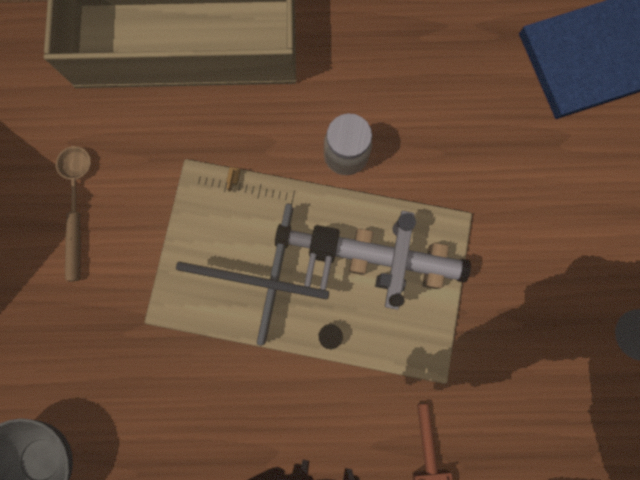

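The keeper is shut: the bar runs at constant x≈-109 with the knob at (-109,60), so q≈0. Now I straddle the foot's long arm.

```bash
python3 - <<'E'
from h import *
where(); to(50,108,110); to(50,108,22)
E
```

```text
t 5.5 W [336.7  35.4 216.5] rot [-1.7962e+02 -3.0000e-02  1.6812e+02] cr [-54.1 239.2] Fcr [ 0.5 -0.2] 0.1 g 0.402
(50, 108, 110) shift cm [ 15.     7.45 -10.65]
(50, 108, 22) shift cm [ 15.     7.45 -19.45]
```

Call:
{"name": "drive_tool", "arguments": {"rows": [4,2,-2,0,0,0,0.4,8,4,-4,0,0,0,0.4,12,6,-7,0,0,0,0.4,15,7.5,-10.6,0,0,0,0.4,15,7.5,-11.5,0,0,0,0.4,15,7.5,-12,0,0,0,0.4]}}

```text
clock: 6.1
position: [486.0, 109.2, 94.4]
eef_rot: [-179.6, -0.2, 168.0]
force: [0.4, -0.6, 0.8]
gripper_width: 0.395
```

```bash
python3 - <<'E'
from h import *
snap('side','side5.png'); snap('top','top5.png'); where(); to(50,108,22)
E
```

```text
t 6.2 W [485.8 109.2  96.2] rot [-1.7958e+02 -1.2000e-01  1.6803e+02] cr [ 49.1 108.6] Fcr [-0.3 -0. ] 0.3 g 0.399
(50, 108, 22) shift cm [ 0.08  0.08 -7.42]
```

View pics/side5.png

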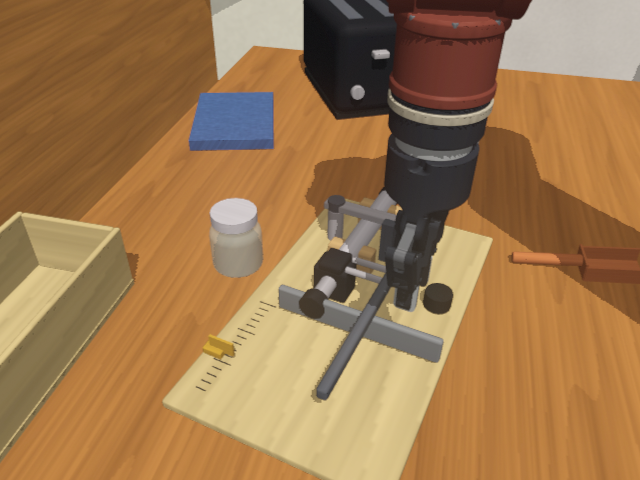

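Call:
{"name": "drive_tool", "arguments": {"rows": [0.1,0.1,-2.5,0,0,0,0.4,0.1,0.1,-5,0,0,0,0.4,0.1,0.1,-7.3,0,0,0,0.4,0.1,0.1,-7.3,0,0,0,0.4]}}

```text
clock: 6.6
position: [485.2, 109.2, 22.7]
eef_rot: [-179.5, -0.2, 168.0]
force: [-0.7, 0.2, -0.4]
gripper_width: 0.395
```

```bash
python3 - <<'E'
from h import *
snap('side','side6.png'); snap('top','top6.png'); where(); to(145,108,22)
E
```

```text
t 6.7 W [487.1 109.7  24.7] rot [-1.7960e+02 -6.0000e-02  1.6799e+02] cr [ 49.8 107.5] Fcr [-0.  -0.4] 0.5 g 0.402
(145, 108, 22) shift cm [ 1.93  9.32 -0.27]
```

View pics/side6.png

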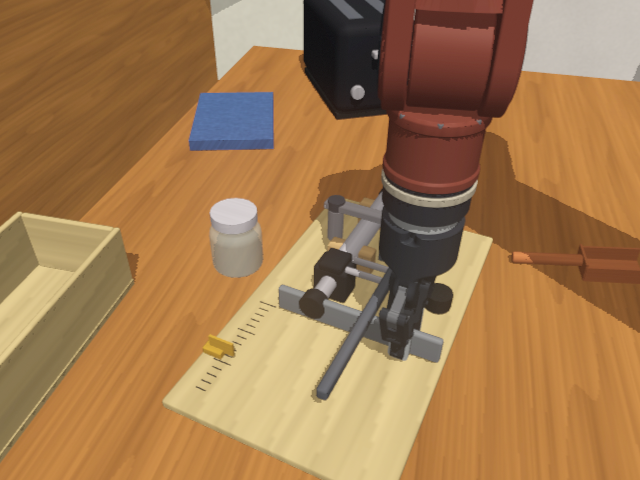

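View pics/top6.png

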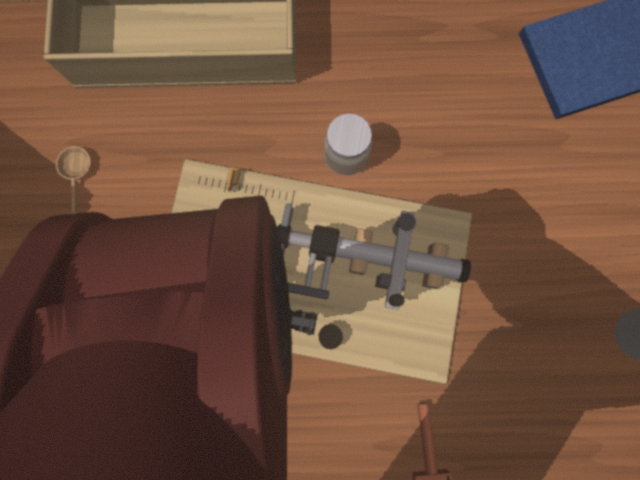

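The plate is straddled. I narrow the jaws and draw the leg out.

Call:
{"name": "drive_tool", "arguments": {"rows": [0,0,0,0,0,0,0.2,0,0,0,0,0,0,0.2,0.3,1.5,0,0,0,0,0.2,0.6,3,0,0,0,0,0.2,0.9,4.5,0,0,0,0,0.2,1.2,6,0,0,0,0,0.2,1.5,7.3,0,0,0,0,0.2,1.8,8.6,0,0,0,0,0.2,1.8,8.6,0,0,0,0,0.2]}}

```text
clock: 7.6
position: [505.1, 197.4, 24.5]
eef_rot: [-179.6, -0.1, 168.1]
force: [0.2, -2.6, 1.7]
gripper_width: 0.198
```

```bash
cat >> h.py <<'E'
def gap(tag):
    for n in('side','top'):
        im=snap(n,n+tag+'.png');W=cloud(im).reshape(-1,3);L=np.c_[(W[:,:2]-o)@R2,W[:,2]]
        k=(abs(L[:,0]-140)<30)&(L[:,1]<-20)&(L[:,1]>-45)&(L[:,2]>48.2)&(L[:,2]<52)
        print(n,'foot top',k.sum(), np.percentile(L[k],[3,50,97],axis=0).round(1)[:,0] if k.sum()>4 else '')
        k=(abs(L[:,0]-140)<30)&(L[:,1]<-20)&(L[:,1]>-45)&(L[:,2]>22)&(L[:,2]<45)
        print(n,'foot face',k.sum(), np.percentile(L[k],[3,50,97],axis=0).round(1)[:,0] if k.sum()>4 else '')
        k=(L[:,0]>125)&(L[:,0]<160)&(L[:,1]<-56)&(L[:,1]>-80)&(L[:,2]>28)&(L[:,2]<40)
        print(n,'mark',k.sum(), np.percentile(L[k],[3,50,97],axis=0).round(1)[:,0] if k.sum()>4 else '')
E
python3 - <<'E'
from h import *
where(); gap('7')
im=load('side7.png');cv2.imwrite('pics/side7c.png',cv2.resize(im['color'][240:420,160:400,::-1],None,fx=3,fy=3,interpolation=2))
E
```

```text
t 7.6 W [505.1 197.4  24.5] rot [-1.7962e+02 -8.0000e-02  1.6809e+02] cr [139.4 108.1] Fcr [-2.5 -0.8] 1.7 g 0.198
side foot top 157 [131.8 137.1 141. ]
side foot face 265 [139.4 140.5 141.8]
side mark 144 [141.3 144.1 145.3]
top foot top 102 [128.4 132.8 137.1]
top foot face 60 [127.6 128.2 128.8]
top mark 58 [139.5 140.3 142.6]
```

View pics/side7.png

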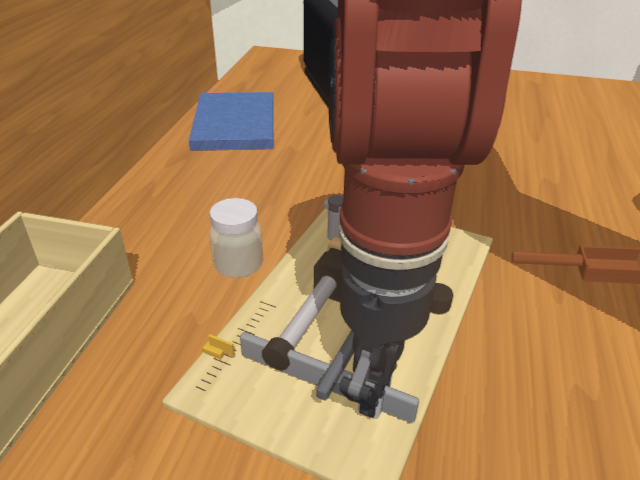

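View pics/side7c.png

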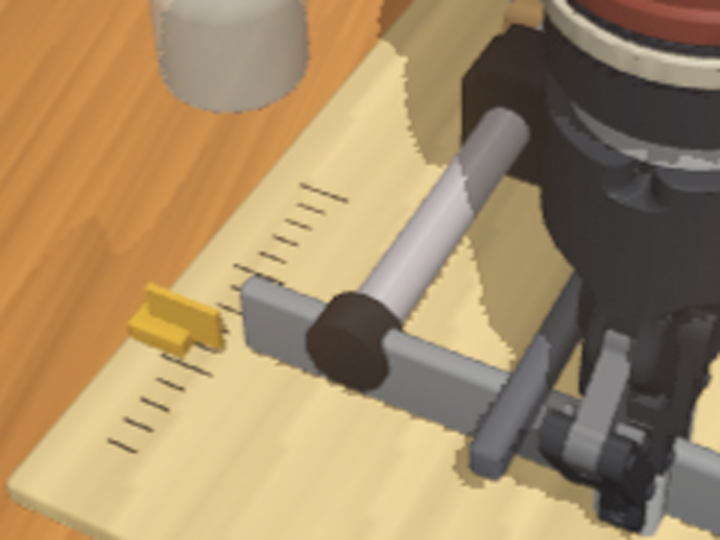

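View pics/top7.png

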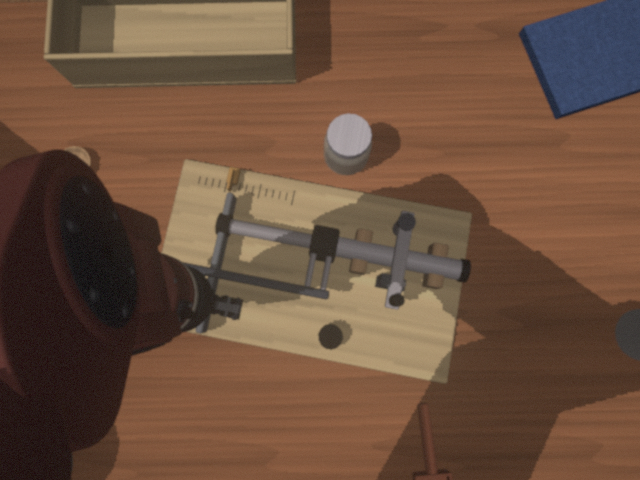

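The foot plate is short of the mark by 7.0 mm (side view, faces) and about 7.6 mm (top view). I move +7.2 mm, then fine-measure.

Call:
{"name": "drive_tool", "arguments": {"rows": [0.07,0.35,0,0,0,0,0.2,0.15,0.7,0,0,0,0,0.2,0.15,0.7,0,0,0,0,0.2]}}

```text
clock: 8.0
position: [506.2, 202.8, 24.4]
eef_rot: [-179.6, -0.1, 168.0]
force: [0.4, -3.5, 0.8]
gripper_width: 0.197
```

```bash
python3 - <<'E'
from h import *
where(); gap('8')
im=load('side8.png');cv2.imwrite('pics/side8c.png',cv2.resize(im['color'][310:400,190:300,::-1],None,fx=7,fy=6,interpolation=2))
im=load('top8.png');cv2.imwrite('pics/top8c.png',cv2.resize(im['color'][160:240,190:270,::-1],None,fx=7,fy=7,interpolation=2))
for n in('side','top'):
    im=load(n+'8.png');W=cloud(im).reshape(-1,3);L=np.c_[(W[:,:2]-o)@R2,W[:,2]]
    for nm,lo,hi in(('foot',-44,-22),('mark',-80,-56)):
        k=(abs(L[:,0]-142)<15)&(L[:,1]>lo)&(L[:,1]<hi)&(L[:,2]>(22 if nm=='foot' else 26))&(L[:,2]<(46 if nm=='foot' else 33))
        q=L[k]; print(n,nm,'face x',len(q),np.percentile(q[:,0],[10,50,90]).round(2),q[:,1].mean().round(1))
E
```

```text
t 8.0 W [506.2 202.8  24.4] rot [-1.7957e+02 -1.1000e-01  1.6802e+02] cr [144.9 108.2] Fcr [-3.4 -1.1] 0.8 g 0.197
side foot top 160 [137.3 142.8 146.5]
side foot face 264 [145.  146.1 147.1]
side mark 146 [141.3 144.1 145.3]
top foot top 103 [135.  139.1 143.3]
top foot face 58 [134.1 134.6 135. ]
top mark 56 [139.3 140.3 142.7]
side foot face x 253 [145.37 146.11 146.83] -32.4
side mark face x 75 [143.58 144.27 144.85] -67.3
top foot face x 60 [134.25 134.55 134.86] -32.2
top mark face x 20 [139.39 139.79 140.14] -67.8
```

View pics/side8c.png

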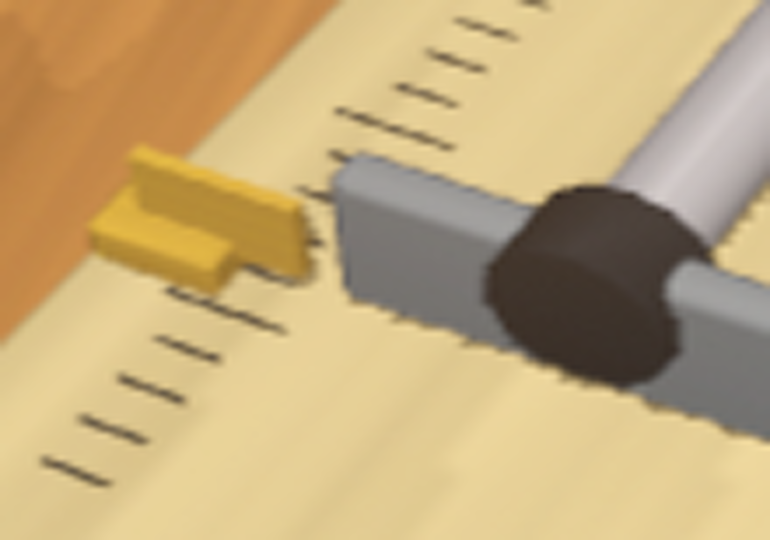

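View pics/top8c.png

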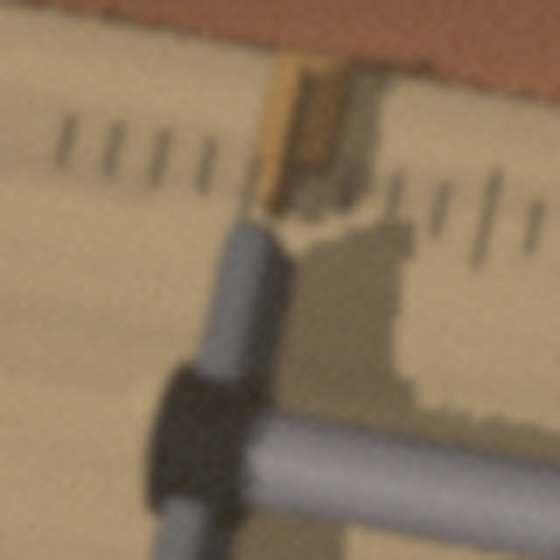

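Both cameras agree the plate is still about 1.7 mm short. I nudge it and also check the heading used for that comparison.

Call:
{"name": "drive_tool", "arguments": {"rows": [0.04,0.17,0,0,0,0,0.2,0.04,0.17,0,0,0,0,0.2,0.04,0.17,0,0,0,0,0.2]}}

```text
clock: 8.4
position: [506.5, 204.3, 24.4]
eef_rot: [-179.6, -0.1, 168.0]
force: [-0.7, -3.6, 0.8]
gripper_width: 0.2
```

```bash
cat >> h.py <<'E'
def gap2(tag):
    for n in('side','top'):
        im=snap(n,n+tag+'.png');W=cloud(im).reshape(-1,3);L=np.c_[(W[:,:2]-o)@R2,W[:,2]]; r={}
        for nm,lo,hi in(('foot',-44,-22),('mark',-80,-56)):
            k=(abs(L[:,0]-142)<15)&(L[:,1]>lo)&(L[:,1]<hi)&(L[:,2]>(22 if nm=='foot' else 26))&(L[:,2]<(46 if nm=='foot' else 33))
            q=L[k]; r[nm]=np.median(q[:,0]) if len(q) else np.nan
        sgn=-1 if n=='side' else 1
        print(n,'foot mid',(r['foot']+sgn*5).round(2),'mark',(r['mark']+sgn*1.5).round(2),'gap',(r['mark']-r['foot']-sgn*3.5).round(2))
        if n=='side':
            k=(L[:,0]>r['foot']-1.2)&(L[:,0]<r['foot']+1.6)&(L[:,1]>-44)&(L[:,1]<30)&(abs(L[:,1])>17)&(L[:,2]>24)&(L[:,2]<45)
            print('foot face slope deg',np.degrees(np.polyfit(L[k][:,1],L[k][:,0],1)[0]).round(2))
E
python3 - <<'E'
from h import *
where(); gap2('9'); where()
im=load('side0.png');W=cloud(im).reshape(-1,3);L=np.c_[(W[:,:2]-o)@R2,W[:,2]]
k=(abs(L[:,0]-55)<4.5)&(L[:,1]>-44)&(L[:,1]<148)&(abs(L[:,1])>18)&(abs(L[:,1]-70)>20)&(L[:,2]>24)&(L[:,2]<45)
print(k.sum(),np.degrees(np.polyfit(L[k][:,1],L[k][:,0],1)[0]))
E
```

```text
t 8.4 W [506.5 204.3  24.4] rot [-1.7956e+02 -1.1000e-01  1.6802e+02] cr [146.4 108.2] Fcr [-3.7 -0.1] 0.8 g 0.2
side foot mid 142.59 mark 142.86 gap 0.27
foot face slope deg 0.16
top foot mid 141.16 mark 141.22 gap 0.06
t 8.5 W [506.5 204.3  24.4] rot [-1.7956e+02 -1.0000e-01  1.6802e+02] cr [146.4 108.2] Fcr [-3.6 -0.4] 0.9 g 0.201
1339 0.1535021706362273
```

The gap is now ≤0.3 mm in both views. Holding x, I slide along the plate to push the bar in.

Call:
{"name": "drive_tool", "arguments": {"rows": [-0.78,0.19,0,0,0,0,0.2,-1.56,0.36,0,0,0,0,0.2,-2.34,0.53,0,0,0,0,0.2,-3.12,0.69,0,0,0,0,0.2,-3.9,0.86,0,0,0,0,0.2,-4.7,1.03,0,0,0,0,0.2,-5.47,1.2,0,0,0,0,0.2,-5.47,1.2,0,0,0,0,0.2]}}

```text
clock: 9.3
position: [450.2, 217.0, 24.3]
eef_rot: [-179.6, -0.2, 168.1]
force: [0.1, -0.4, -0.5]
gripper_width: 0.2
```

```bash
cat >> h.py <<'E'
def bar(tag):
    for n in('side','top'):
        im=load(n+tag+'.png');W=cloud(im).reshape(-1,3);L=np.c_[(W[:,:2]-o)@R2,W[:,2]]
        for a in(-25,40,75):
            k=(L[:,0]>a)&(L[:,0]<a+35)&(L[:,1]>24)&(L[:,1]<90)&(L[:,2]>67)&(L[:,2]<72)
            if k.sum()>10: print(n,'bar',a,k.sum(),np.percentile(L[k][:,1],[3,50,97]).round(1))
E
python3 - <<'E'
from h import *
where(); gap2('10'); where(); bar('10')
E
```

```text
t 9.3 W [450.2 217.   24.3] rot [-179.6    -0.2   168.08] cr [147.1 165.9] Fcr [-0.4 -0.2] -0.5 g 0.2Traceback (most recent call last):
  File "<stdin>", line 2, in <module>
  File "h.py", line 43, in gap2
    print(n,'foot mid',(r['foot']+sgn*5).round(2),'mark',(r['mark']+sgn*1.5).round(2),'gap',(r['mark']-r['foot']-sgn*3.5).round(2))
                       ^^^^^^^^^^^^^^^^^^^^^^^
AttributeError: 'float' object has no attribute 'round'
```

View pics/side10.png

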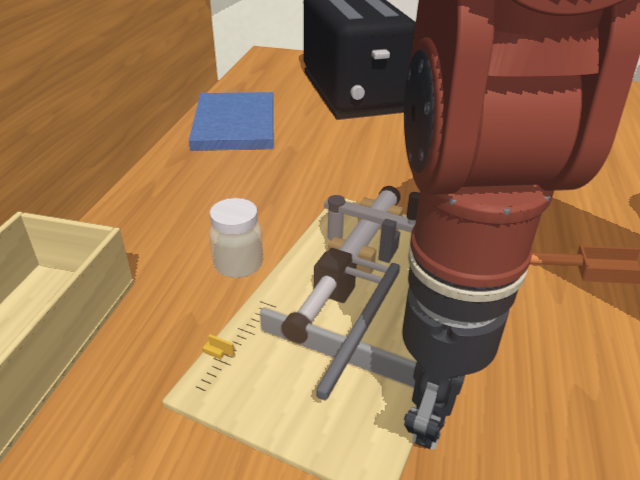

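I made a sign error: cradle -y is world +x, and I slid the other way, off the plate's free end. The leg has sprung back; the lever is untouched. I'll look, then re-straddle and redo the draw.

```bash
sed -i 's/np.median(q\[:,0\]) if len(q) else np.nan/np.float64(np.median(q[:,0])) if len(q) else np.float64(np.nan)/' h.py; python3 - <<'E'
from h import *
where()
for n in('side','top'):
    im=snap(n,n+'11.png'); W=cloud(im).reshape(-1,3); L=np.c_[(W[:,:2]-o)@R2,W[:,2]]
    k=(L[:,0]>20)&(L[:,1]<-20)&(L[:,1]>-44)&(L[:,2]>47)&(L[:,2]<53);print(n,k.sum(),np.percentile(L[k],[3,50,97],axis=0).round(1)[:,0])
    k=(L[:,1]<140)&(L[:,1]>100)&(abs(L[:,0]+40)<40)&(L[:,2]>28)&(L[:,2]<38);print('cap',np.median(L[k],axis=0).round(1))
bar('11'); to(50,108,100)
E
```

```text
t 9.35 W [451.1 216.9  24.4] rot [-1.7961e+02 -1.5000e-01  1.6807e+02] cr [147.2 165. ] Fcr [ 0.1 -0.7] -0.3 g 0.203
side 141 [70.3 76.  79. ]
cap [nan nan nan]
top 117 [52.1 56.6 61. ]
cap [-39.4 121.8  33.7]
side bar -25 236 [30.3 68.8 74.9]
side bar 40 249 [64.2 70.  74.8]
side bar 75 284 [64.2 69.8 74.7]
top bar -25 236 [42.  68.1 73.8]
top bar 40 209 [63.3 68.4 73.5]
top bar 75 209 [63.2 68.4 73.7]
(50, 108, 100) shift cm [  3.46 -10.68   7.55]
  return _methods._mean(a, axis=axis, dtype=dtype,
  ret = um.true_divide(
```

View pics/top11.png

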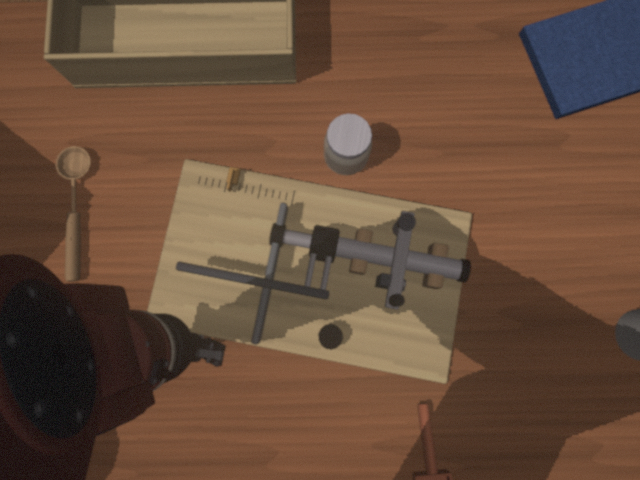

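The leg is nearly back at 0, and the lever (y≈69), keeper and cap are unchanged. Re-straddle.

Call:
{"name": "drive_tool", "arguments": {"rows": [0,0,4,0,0,0,0.3,0,0,7.5,0,0,0,0.4,0.9,-2.7,7.5,0,0,0,0.4,1.8,-5.4,7.5,0,0,0,0.4,2.7,-8.1,7.5,0,0,0,0.4,3.5,-10.7,7.5,0,0,0,0.4,3.5,-10.7,7.5,0,0,0,0.4,3.5,-10.7,7.5,0,0,0,0.4]}}

```text
clock: 10.25
position: [487.3, 109.5, 99.4]
eef_rot: [-179.6, -0.1, 168.0]
force: [0.4, -0.9, -0.2]
gripper_width: 0.399
```

```bash
python3 - <<'E'
from h import *
snap('side','side12.png'); where(); to(50,108,24.5)
im=load('side12.png'); W=cloud(im).reshape(-1,3); L=np.c_[(W[:,:2]-o)@R2,W[:,2]]
k=(L[:,0]>20)&(L[:,1]<-20)&(L[:,1]>-44)&(L[:,2]>47)&(L[:,2]<53);print(k.sum(),np.percentile(L[k],[3,50,97],axis=0).round(1)[:,0])
E
```

```text
t 10.3 W [487.  110.   99.4] rot [-1.7963e+02 -1.2000e-01  1.6802e+02] cr [ 50.2 107.7] Fcr [ 0.7 -0.2] -0.2 g 0.399
(50, 108, 24.5) shift cm [-0.04 -0.01 -7.49]
136 [48.7 54.2 57.5]
```

Call:
{"name": "drive_tool", "arguments": {"rows": [0,0,-2.5,0,0,0,0.4,0,0,-5,0,0,0,0.4,0,0,-7.5,0,0,0,0.4,0,0,-7.5,0,0,0,0.3,0,0,-7.5,0,0,0,0.2,0,0,-7.5,0,0,0,0.2]}}

```text
clock: 10.9
position: [487.8, 110.6, 25.6]
eef_rot: [-179.7, -0.0, 168.1]
force: [0.3, 0.5, 0.6]
gripper_width: 0.199
```

```bash
python3 - <<'E'
from h import *
where(); to(146.6,108,24.4)
E
```

```text
t 10.9 W [487.8 110.6  25.6] rot [-1.7967e+02 -3.0000e-02  1.6805e+02] cr [ 50.8 107. ] Fcr [ 0.5 -0.2] 0.6 g 0.199
(146.6, 108, 24.4) shift cm [ 1.89  9.39 -0.12]
```

Call:
{"name": "drive_tool", "arguments": {"rows": [0.3,1.5,0,0,0,0,0.2,0.6,3,0,0,0,0,0.2,0.9,4.5,0,0,0,0,0.2,1.2,6,0,0,0,0,0.2,1.5,7.3,0,0,0,0,0.2,1.7,8.6,0,0,0,0,0.2,1.9,9.4,0,0,0,0,0.2,1.9,9.4,0,0,0,0,0.2,1.9,9.4,0,0,0,0,0.2]}}

```text
clock: 11.8
position: [506.6, 204.4, 25.4]
eef_rot: [-179.6, -0.1, 168.1]
force: [0.9, -3.5, 2.0]
gripper_width: 0.199
```

```bash
python3 - <<'E'
from h import *
where(); gap2('13'); where()
E
```

```text
t 11.8 W [506.6 204.4  25.4] rot [-1.7964e+02 -5.0000e-02  1.6807e+02] cr [146.6 108.2] Fcr [-3.3 -1.6] 2.0 g 0.199
side foot mid 142.75 mark 142.87 gap 0.12
foot face slope deg 0.23
top foot mid 141.06 mark 141.38 gap 0.33
t 11.9 W [506.5 204.1  25.5] rot [-1.7964e+02 -6.0000e-02  1.6803e+02] cr [146.2 108.1] Fcr [-4.  -1.1] 0.3 g 0.2
```

View pics/side13.png

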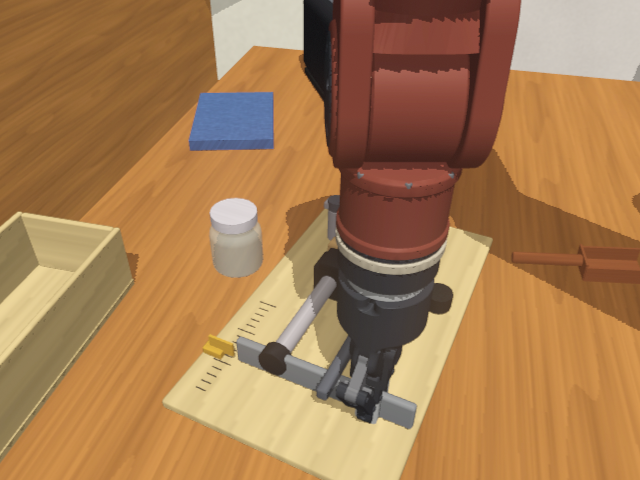

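The foot is at the mark again within ~0.3 mm. Now the slide in the correct sense: world +x, slightly -y.

Call:
{"name": "drive_tool", "arguments": {"rows": [0.7,-0.12,0,0,0,0,0.2,1.37,-0.26,0,0,0,0,0.2,2.05,-0.41,0,0,0,0,0.2,2.74,-0.56,0,0,0,0,0.2,2.74,-0.56,0,0,0,0,0.2]}}

```text
clock: 12.4
position: [535.0, 198.0, 25.2]
eef_rot: [-179.6, -0.0, 168.0]
force: [0.4, -3.8, -1.9]
gripper_width: 0.202
```

```bash
python3 - <<'E'
from h import *
where(); gap2('14'); where(); bar('14')
E
```

```text
t 12.4 W [535.  198.   25.2] rot [-1.7964e+02 -4.0000e-02  1.6798e+02] cr [146.1  79. ] Fcr [-3.6 -1.2] -1.9 g 0.202
side foot mid 142.45 mark 142.83 gap 0.38
foot face slope deg 0.14
top foot mid 141.06 mark 141.22 gap 0.16
t 12.5 W [534.9 198.2  25.4] rot [-1.7965e+02  1.0000e-02  1.6800e+02] cr [146.3  79.2] Fcr [-3.6 -1.7] -1.5 g 0.198
top bar -25 223 [33.4 58.6 64. ]
top bar 40 214 [53.7 58.9 64.1]
top bar 75 208 [53.5 58.6 63.7]
```

View pics/side14.png

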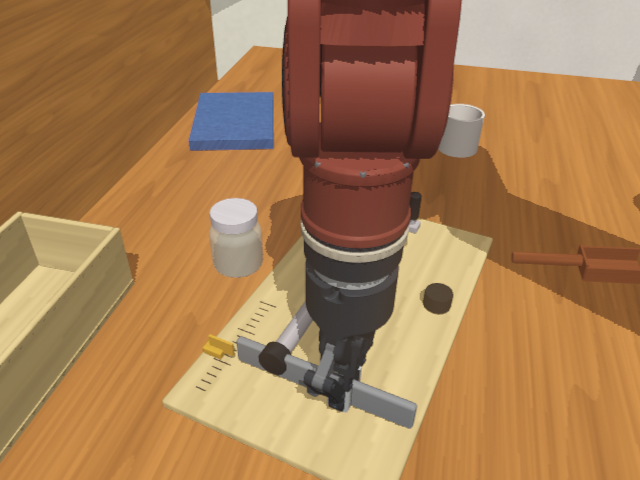

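The bar is moving (70→58.6) with the leg held. Continue.

Call:
{"name": "drive_tool", "arguments": {"rows": [0.7,-0.12,0,0,0,0,0.2,1.37,-0.26,0,0,0,0,0.2,2.05,-0.41,0,0,0,0,0.2,2.65,-0.54,0,0,0,0,0.2,2.65,-0.54,0,0,0,0,0.2]}}

```text
clock: 13.0
position: [561.7, 192.6, 25.2]
eef_rot: [-179.6, -0.0, 168.0]
force: [-1.6, -4.4, -2.2]
gripper_width: 0.2
```

```bash
python3 - <<'E'
from h import *
where(); gap2('15'); where(); bar('15')
E
```

```text
t 13.0 W [561.7 192.6  25.2] rot [-179.64   -0.    167.99] cr [146.4  51.8] Fcr [-4.6  0.7] -2.2 g 0.2
side foot mid 142.76 mark 142.8 gap 0.04
foot face slope deg 0.78
top foot mid 141.4 mark 141.21 gap -0.19
t 13.1 W [561.7 192.7  25.3] rot [-1.7965e+02  4.0000e-02  1.6799e+02] cr [146.6  51.8] Fcr [-3.1 -1. ] -2.0 g 0.2
side bar -25 18 [35.  37.3 38.6]
top bar -25 207 [26.9 31.9 37.1]
top bar 40 199 [26.7 31.8 37. ]
top bar 75 177 [26.5 30.9 36.9]
```

Call:
{"name": "drive_tool", "arguments": {"rows": [0.1,-0.02,0,0,0,0,0.2,0.2,-0.04,0,0,0,0,0.2,0.3,-0.06,0,0,0,0,0.2,0.3,-0.06,0,0,0,0,0.2]}}

```text
clock: 13.5
position: [563.7, 192.3, 25.2]
eef_rot: [-179.6, -0.0, 168.0]
force: [-3.8, -1.9, 0.5]
gripper_width: 0.205
```

```bash
python3 - <<'E'
from h import *
where(); gap2('16'); where(); bar('16')
E
```

```text
t 13.5 W [563.7 192.3  25.2] rot [-1.7963e+02 -5.0000e-02  1.6801e+02] cr [146.5  49.8] Fcr [-2.6  3.4] 0.5 g 0.205
side foot mid 142.83 mark 142.81 gap -0.02
foot face slope deg 0.74
top foot mid 141.48 mark 141.24 gap -0.23
t 13.6 W [563.7 192.3  25.2] rot [-1.7963e+02 -4.0000e-02  1.6801e+02] cr [146.5  49.7] Fcr [-3.2  3.9] 0.4 g 0.203
side bar -25 26 [31.1 35.1 36.8]
top bar -25 207 [24.9 30.  35.5]
top bar 40 209 [24.7 29.9 35.1]
top bar 75 172 [24.3 28.7 34.5]
```

Call:
{"name": "drive_tool", "arguments": {"rows": [0.15,-0.03,0,0,0,0,0.2,0.3,-0.07,0,0,0,0,0.2,0.3,-0.07,0,0,0,0,0.2,0.3,-0.07,0,0,0,0,0.2]}}

```text
clock: 14.0
position: [563.8, 192.1, 25.0]
eef_rot: [-179.6, -0.3, 168.1]
force: [-12.0, -1.2, 4.4]
gripper_width: 0.198
```

```bash
python3 - <<'E'
from h import *
where(); gap2('17'); where(); bar('17')
E
```

```text
t 14.0 W [563.8 192.1  25. ] rot [-179.61   -0.3   168.06] cr [146.4  49.6] Fcr [-3.6 11.5] 4.4 g 0.198
side foot mid 142.74 mark 142.91 gap 0.17
foot face slope deg 0.81
top foot mid 141.32 mark 141.3 gap -0.02
t 14.1 W [563.8 192.1  25. ] rot [-179.61   -0.3   168.06] cr [146.4  49.6] Fcr [-3. 11.] 5.2 g 0.196
side bar -25 41 [30.7 34.8 37.1]
top bar -25 206 [24.8 30.1 35.2]
top bar 40 214 [24.7 30.  35.3]
top bar 75 160 [24.4 28.6 34.5]
```

View pics/top17.png

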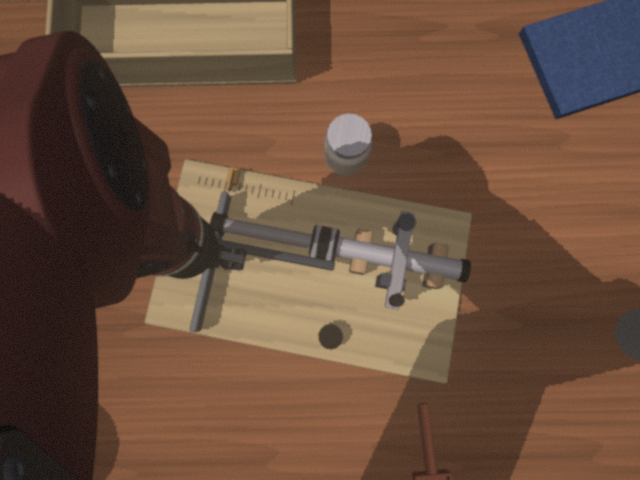

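View pics/side17.png

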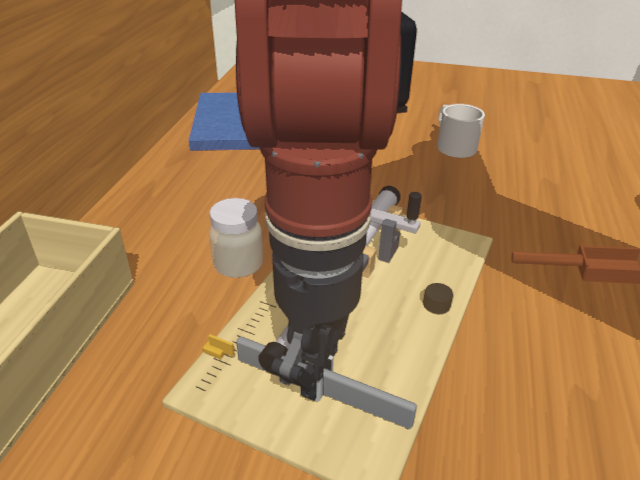

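The lever is on its stop: 11 N with no further travel, bar at y≈30. The foot is within 0.2 mm of the mark and the keeper is shut. Handing in.

```bash
python3 - <<'E'
from h import *
where(); print(arm.hand_in()); where()
E
```

```text
t 14.1 W [563.8 192.1  25. ] rot [-179.61   -0.3   168.06] cr [146.4  49.6] Fcr [-3. 11.] 5.2 g 0.196
the job is handed in; nothing more can be done
None
the job is handed in; nothing more can be done
```

The job is done and handed in at 14.1 s: keeper shut, leg held at the pointer, cam lever fully in, with the fingers still holding the foot.

- **Keeper:** I pushed the knob through the click to a firm stop (17 N). Images taken after backing off showed the bar straight along cradle y with the knob at about (-109, 60) mm, so its angle is about 0.
- **Leg:** The jaws straddle the foot's long arm with a little play, and the collar-side finger holds it against the spring (about 3 N). The last check put the foot 0.17 mm from the pointer in the side view and 0.02 mm in the top view. The two cameras disagree by 1–4 mm in absolute position, so I compared foot and pointer only within each image.
- **Lever:** It went in until it stopped, with 11 N and no further travel. The bar's centre line is at y≈30 mm, which is closed.
- **Mistake on the way:** My first slide along the foot went the wrong way. The fingers ran off the plate's end and the leg sprang back to fully in before the lever had been touched. I straddled the foot again, drew the leg back to the mark and then closed the lever, so the order asked for was kept.
- **Other things on the board:** The black cap and the pointer were not touched.

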